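Rack the honed carving tools in reverse order

ROBOT

A 6-joint arm with a two-finger parallel gripper is mounted at the origin on the work surface. World frame = base frame: x ahead of the robot, y to its left, z up, the work surface at z = 0. Lengths are in m, angles in rad, forces in N, time in s.
With the tool pointing down it reaches from about 0.375 to 0.9 m from the base axis. Payload 3.1 kg.
Tool frame: the origin (TCP) lies between the finger pads; the fingertips stand 8 mm ahead of it and the grasp point (between the pads) lies 11 mm behind it; z points along the fingers, y is the line along which they close (so a half turn about z gives the same grasp; the last joint's range is limited). The gripper opens to 85 mm and grips with 20 to 120 N. Pads are 22 mm wide; open, the fingers measure 114 mm over their backs; the gripper's body (76 mm by 85 mm) begins 54 mm behind the grasp point. The pads swing forward as they close: fully open they stand 13 mm farther back than shut.
Start: joints at [-1.31, 0.527, 1.433, -0, 1.181, -0.178], TCP at [0.266, -0.565, 0.239] pointing down, gripper open.
Joint ranges: [-3.08, 3.08], [-0.75, 2.2], [0.22, 2.44], [-1.43, 4.57], [0, 2.65], [-2.85, 2.85]. Speed limits (rad/s): [2.79, 2.79, 3.14, 3.14, 3.14, 3.14].

INTERFACE

Orientations are given as a 3x3 rotation matrix whose columns are the frame's x, y, z axes.
In Python, from plant import sense, imaging, ticket gives the robot as it stands.
- The arm moves only by the tool play_rows, never from a script. Its arguments are lists of equal length, an entry for each row: "delta_rot": the turn, a rotation vector about the tool's x, y, z in degrees, a list of three; "offset": the shift along the tool's x, y, z in mm, a list of three; "jaw": the finger opening in mm, from 0 to 85.4. In form: {"delta_rot": [[wx, wy, wz], ...], "offset": [[x, y, z], ...], "jaw": [jaw, ...]}. A call has 1 to 8 rows; each row is the pose to reach, as a shift and turn from the pose commanded when the call began, along the tool's axes at that moment; what a row does not reach only later rows make up. A row lasts 1/8 s, in which the tool goes at most 62.5 mm and 10.7 degrees, less where a joint would pass 70% of its speed; a pose out of reach is approached as far as the arm can. A call with a gripper value outside its range is refused whole. The fingers move at their own pace and stop on an object; the grip force is fixed at half the most. Time passes only in rows, so rows that repeat a pose let the fingers close. It gives the time, the measured TCP pose, the force, the opening and the grip force at its end, in the units of the state.
- sense(): the state, without advancing time (a new reading comes with each control period).
- imaging.camera(name): name is "side" or "top"; returns the picture (384x512x3 uint8, red, green, blue); there is no depth.
- imaging.camera_model(name): a dict with "fov_y" (degrees; the focal length in pixels is half the picture's height over the tangent of half this angle, whatever the lens; pixels are square), "cx", "cy" (the principal point, pixels), "rvec" (rotation vector, rad) and "tvec" (3), from world to camera coordinates, as OpenCV has them. Camera axes: x right, y down, z forward; pixel columns grow to the right and rows downward; lengths in m; the calibration is good to about 2 mm. A picture is of the moment at which its call begins. camera_model takes no time and is no camera call.
- ticket.job_done(): hands the job in; it is judged then, once.
The state is a dict: "time": time; "q": joint angles; "qd": joint speeds; "joint_torque": joint torques, N m; "ee_pos": TCP position; "orientation": TCP orientation; "wrist_force": force on the tool from outside, world axes, zero at the start; "ft_torque": the same for the moment, N m; "gripper_width": finger opening in m; "finger_force": force on a finger pad.
Only numpy, scipy, OpenCV 4.12 (cv2) and the standard library are available. Lean on these libraries where they do the work, as an engineer would, in place of code of your own. Each camera call takes 0.05 s, during which the arm holds its last target. There are 200 camera calls.

TASK

The four freshly honed carving tools stand in a row of single plywood blocks on the steel honing board. Move them one by one into the four holes of the long dark wooden rack in the reverse order: the tool at the left end of the row of blocks goes to the right end of the rack, the second from the left goes to the second from the right, and so on (left and right as seen from the robot). Keep them upright, never drop one or lay it down, and leave each one hanging fully home on its collar.

Things in the scene. Friction and masses are not known exactly. Their poses are not given: they have to be found in the camera images.
- slim: Carving tool, slim round wooden handle 26 mm in diameter, top 90 mm above the origin; grip 45 to 70 mm above the origin. Below it a brass collar 40 mm across, 6 mm thick, then a steel blade 9 mm thick, reaching 42 mm below the collar. Origin on the axis at the collar's underside, level with the top it hangs on; z up through the handle.
- mushroom: Carving tool, mushroom handle: round wooden head 52 mm in diameter, 40 to 72 mm above the origin, on a 28 mm stem; grip the head 50 to 60 mm above the origin. Below it a brass collar 40 mm across, 6 mm thick, then a steel blade 9 mm thick, reaching 42 mm below the collar. Origin on the axis at the collar's underside, level with the top it hangs on; z up through the handle.
- flat: Carving tool, flat wooden handle 22 mm thick (its x) by 42 mm wide (its y), top 80 mm above the origin; grip across the 22 mm, 45 to 65 mm up. Its x starts near the board's x. Below it a brass collar 40 mm across, 6 mm thick, then a steel blade 9 mm thick, reaching 42 mm below the collar. Origin on the axis at the collar's underside, level with the top it hangs on; z up through the handle.
- stub: Carving tool, short round wooden handle 36 mm in diameter, top 62 mm above the origin; grip 43 to 50 mm above the origin. Below it a brass collar 40 mm across, 6 mm thick, then a steel blade 9 mm thick, reaching 42 mm below the collar. Origin on the axis at the collar's underside, level with the top it hangs on; z up through the handle.
- board: Fixed dark steel board, 100 x 320 x 8 mm, in the robot's left or right half of the bench; its long axis y points to the robot's left within 0.35 rad. Origin at the centre of its underside. The blocks stand on it at y = -112.5, -37.5, 37.5, 112.5 mm, tops 58 mm above its underside, with the tools in any order.
- rack: Fixed rack of dark wood, 70 x 294 mm, 62 mm high, in the other half of the bench; its long axis y points to the robot's left within 0.35 rad. Origin at the centre of its underside. Four vertical 24 mm square holes, empty at first, at x = 0, y = -112.5, -37.5, 37.5, 112.5 mm. A tool hangs in a hole with its collar on the rack's top.
- block1: One of four identical fixed plywood blocks, 64 x 62 mm, 50 mm high, on the board; a 24 mm square hole through its middle. Origin at the centre of its underside, top 50 mm above it. At the start it holds the slim-handled tool.
- block2: One of four identical fixed plywood blocks, 64 x 62 mm, 50 mm high, on the board; a 24 mm square hole through its middle. Origin at the centre of its underside, top 50 mm above it. At the start it holds the mushroom-handled tool.
- block3: One of four identical fixed plywood blocks, 64 x 62 mm, 50 mm high, on the board; a 24 mm square hole through its middle. Origin at the centre of its underside, top 50 mm above it. At the start it holds the flat-handled tool.
- block4: One of four identical fixed plywood blocks, 64 x 62 mm, 50 mm high, on the board; a 24 mm square hole through its middle. Origin at the centre of its underside, top 50 mm above it. At the start it holds the stub-handled tool.

How it is judged:
By the outcome, as a careful person would: the job done as asked, in the order asked, and still so for the second after the job is handed in, with the robot touching nothing.
It also fails if it takes over 115 s, if anything falls off the work surface, if the arm or the gripper's body presses on something with over 40 N, if the wrist force passes 120 N, or if a joint passes its speed limit or range.

## Working session

There is one attempt and no reset: what is moved stays moved. The work goes in short steps, Python scripts to look and compute and a tool call to move; the robot and the scene stay as the last step left them, time stands still between calls to the robot, and variables do not carry over. Pictures are saved under pics/ and viewed, at most 14 in all, crops included, and the job is handed in when it is done.

Besides the shell and the picture viewer there is one more tool, called after ">>>" as name(argument=value, ...), one argument or row to a line, values as JSON. play_rows: Moves the arm, as the interface text tells. Its arguments: {"type":"object","properties":{"delta_rot":{"type":"array"},"offset":{"type":"array"},"jaw":{"type":"array"}},"required":["delta_rot","offset","jaw"]}

```bash
ls; mkdir -p pics; python3 - <<'E'
from plant import sense, imaging, ticket
import cv2
for n in ("top","side"):
    m=imaging.camera_model(n); print(n,m)
    cv2.imwrite(f"pics/{n}0.png",cv2.cvtColor(imaging.camera(n),cv2.COLOR_RGB2BGR))
s=sense(); print(s["time"],s["ee_pos"],s["orientation"],s["gripper_width"])
E
```

```text
pics
top {'fov_y': 46.10355901846146, 'cx': 257.5833752151049, 'cy': 190.10088149903007, 'rvec': array([ 2.16829431, -2.14319227,  0.08839623]), 'tvec': array([-0.00230169,  0.54332172,  0.97321387])}
side {'fov_y': 48.91987598391826, 'cx': 253.9820524156354, 'cy': 196.4624928879711, 'rvec': array([ 0.35115965, -2.78738215,  1.16774897]), 'tvec': array([0.5298917 , 0.14543123, 0.8579925 ])}
0.1 [ 0.26595234 -0.56488429  0.23839565] [[ 9.04844261e-01  4.25742397e-01 -5.24628269e-04]
 [ 4.25742566e-01 -9.04842195e-01  1.96706935e-03]
 [ 3.62759025e-04 -2.00324799e-03 -9.99997928e-01]] 0.08595931568472508
```

View pics/top0.png

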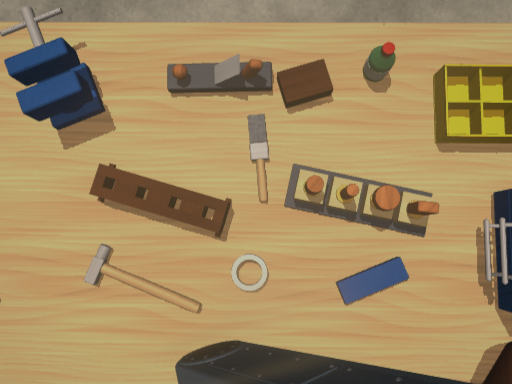

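View pics/side0.png

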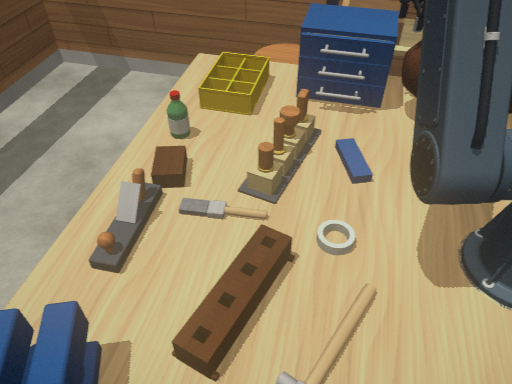

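The top view shows, left to right, stub (315,184), slim (348,190), mushroom (386,198) and flat (425,208). The rack holes are at about (109,183), (142,193), (176,203) and (209,212). Next I'll take enlarged crops for accurate corners.

```bash
python3 - <<'E'
import cv2,numpy as np
t=cv2.imread("pics/top0.png");s=cv2.imread("pics/side0.png")
a=cv2.resize(t[155:245,80:240],None,fx=5,fy=5,interpolation=cv2.INTER_CUBIC)[:300*2]
b=cv2.resize(t[155:245,280:440],None,fx=5,fy=5,interpolation=cv2.INTER_CUBIC)
cv2.imwrite("pics/c1.png",a);cv2.imwrite("pics/c2.png",b)
c=cv2.resize(s[85:205,235:330],None,fx=4.9,fy=4.9,interpolation=cv2.INTER_CUBIC)
cv2.imwrite("pics/c3.png",c)
E
```

```text
(no output)
```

View pics/c1.png

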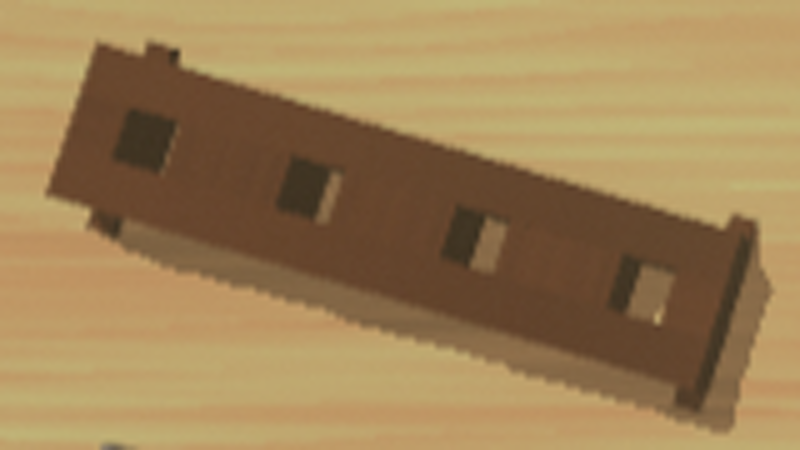

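View pics/c2.png

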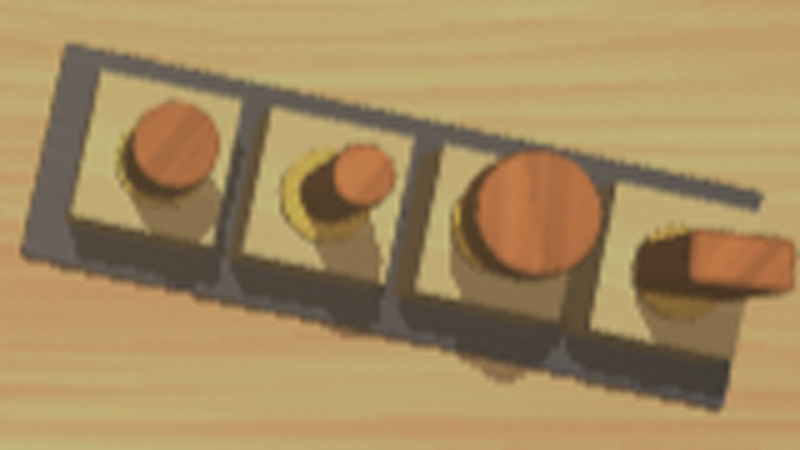

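View pics/c3.png

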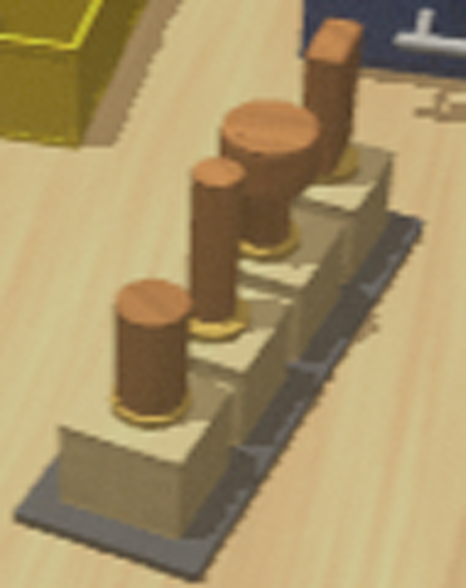

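The crops show the hole corners, block-top corners, board corners and handle-top centres clearly. I'll fit the poses from both cameras.

```bash
cat > h.py <<'E'
import numpy as np, cv2
from plant import imaging
def cam(n):
    m=imaging.camera_model(n); f=192/np.tan(np.radians(m["fov_y"]/2))
    return np.array([[f,0,m["cx"]],[0,f,m["cy"]],[0,0,1.]]),m["rvec"],m["tvec"]
def proj(n,P):
    K,r,t=cam(n); return cv2.projectPoints(np.asarray(P,float).reshape(-1,3),r,t,K,None)[0][:,0]
def back(n,uv,z):
    K,r,t=cam(n); R=cv2.Rodrigues(r)[0]; c=-R.T@t
    d=(R.T@np.linalg.inv(K)@np.c_[np.asarray(uv,float).reshape(-1,2),np.ones(len(np.reshape(uv,(-1,2))))].T).T
    return c+d*((z-c[2])/d[:,2])[:,None]
def uncrop(p,s,ox,oy): return (np.asarray(p,float)+.5)/s-.5+[ox,oy]
def fit(obs,x0):  # obs: list of (cam, local pts, pixels)
    from scipy.optimize import least_squares
    def w(v,L): c,s=np.cos(v[2]),np.sin(v[2]); L=np.asarray(L,float); return np.c_[v[0]+c*L[:,0]-s*L[:,1],v[1]+s*L[:,0]+c*L[:,1],L[:,2]]
    r=least_squares(lambda v:np.concatenate([(proj(n,w(v,L))-p).ravel() for n,L,p in obs]),x0)
    return r.x,np.abs(r.fun).max(),np.sqrt((r.fun**2).mean())
E
python3 - <<'E'
from h import *
np.set_printoptions(precision=4,suppress=True)
Y=[.1125,.0375,-.0375,-.1125]
hp=uncrop([(146.5,140),(310,189),(476,239),(641,290)],5,80,155)
hs=np.array([(271.5,259),(250,278.5),(226.5,300.5),(201,334)]) # rough (right..left order)
H=[[0,y,.062] for y in Y]
print("rack holes",back("top",hp,.062))
rk=fit([("top",H,hp)],[.5,.2,-.2]);print("rack",rk)
v=rk[0];c,s=np.cos(v[2]),np.sin(v[2])
hw=np.array([[v[0]-s*y,v[1]+c*y,.062] for y in Y]);print(hw);print("holes in side",proj("side",hw))
B=[[.05,.16,.008],[-.05,.16,.008],[.05,-.16,.008],[-.05,-.16,.008]]
bp=[(68,43),(22,257),(762,195),(720,410)]
def k(i,a,b): return [.032*a,Y[i]+.031*b,.058]
L=[k(0,1,1),k(0,1,-1),k(0,-1,1),k(1,1,1),k(1,1,-1),k(1,-1,1),k(1,-1,-1),k(2,1,1),k(2,-1,1),k(2,-1,-1),k(3,1,1),k(3,-1,1),k(3,-1,-1)]
lp=[(103,68),(243,98),(70,215),(270,106),(416,138),(232,257),(386,287),(443,144),(400,295),(559,332),(617,183),(588,332),(728,360)]
bd=fit([("top",B+L,uncrop(bp+lp,5,280,155))],[.5,-.2,-.2]);print("board",bd)
v=bd[0];c,s=np.cos(v[2]),np.sin(v[2])
bw=np.array([[v[0]-s*y,v[1]+c*y,.058] for y in Y]);print(bw)
zt=[.120,.148,.130,.138]
tp=uncrop([(176,145),(364,175),(540,213),(742,263)],5,280,155)
sp=uncrop([(153,303),(218,173),(270,130),(336,40)],4.9,235,85)
for i in range(4):
    print(back("top",tp[i],zt[i]),back("side",sp[i],zt[i]))
f=back("top",uncrop([(693,232),(793,240),(788,293),(690,286)],5,280,155),.138);print(f)
e=uncrop([(22+0,515),(205,578)],4.9,235,85);print("side board L end",e,proj("side",[[v[0]-s*.16+c*a,v[1]+c*.16+s*a,.008] for a in (.05,-.05)]))
E
```

```text
rack holes [[0.5528 0.3257 0.062 ]
 [0.5322 0.2535 0.062 ]
 [0.5114 0.1809 0.062 ]
 [0.4902 0.1092 0.062 ]]
rack (array([ 0.5216,  0.2173, -0.2809]), np.float64(0.20079244141300023), np.float64(0.10198157126250314))
[[0.5528 0.3254 0.062 ]
 [0.532  0.2533 0.062 ]
 [0.5112 0.1813 0.062 ]
 [0.4904 0.1092 0.062 ]]
holes in side [[200.8726 335.3629]
 [226.0665 300.6124]
 [248.292  269.9564]
 [268.0445 242.7113]]
board (array([ 0.5262, -0.2206, -0.212 ]), np.float64(2.4969437715480467), np.float64(0.7459245649474209))
[[ 0.5499 -0.1107  0.058 ]
 [ 0.5341 -0.184   0.058 ]
 [ 0.5183 -0.2573  0.058 ]
 [ 0.5025 -0.3306  0.058 ]]
[[ 0.548  -0.1133  0.12  ]] [[ 0.5487 -0.1143  0.12  ]]
[[ 0.5336 -0.1834  0.148 ]] [[ 0.5339 -0.1834  0.148 ]]
[[ 0.5211 -0.2559  0.13  ]] [[ 0.5214 -0.2527  0.13  ]]
[[ 0.5016 -0.3318  0.138 ]] [[ 0.5021 -0.332   0.138 ]]
[[ 0.5136 -0.3132  0.138 ]
 [ 0.5109 -0.3518  0.138 ]
 [ 0.4901 -0.3493  0.138 ]
 [ 0.4924 -0.3115  0.138 ]]
side board L end [[239.0918 189.7041]
 [276.4388 202.5612]] [[236.8628 189.6477]
 [274.7899 202.8546]]
```

```bash
cat >> h.py <<'E'
from plant import sense
from scipy.spatial.transform import Rotation as Ro
def go(*targets):  # (x,y,z,yaw of tool y)
    s=sense(); R=np.array(s["orientation"]); p=np.array(s["ee_pos"])
    print("t %.2f"%s["time"],p.round(4),"w %.4f"%s["gripper_width"],"F",np.round(s["wrist_force"],1),"pad",np.round(s["finger_force"],1),"q",np.round(s["q"],2))
    for x,y,z,a in targets:
        c,q=np.cos(a),np.sin(a); T=np.array([[-q,c,0],[c,q,0],[0,0,-1.]])
        print("off",(R.T@(np.array([x,y,z])-p)*1000).round(1),"rot",np.degrees(Ro.from_matrix(R.T@T).as_rotvec()).round(2))
E
python3 -c "
from h import *
go((.548,-.1137,.2,-.212),(.548,-.1137,.09,-.212))"
```

```text
t 0.10 [ 0.266  -0.5649  0.2384] w 0.0860 F [ 0.6  0.5 -0.1] pad 0.0 q [-1.31  0.53  1.43  0.    1.18 -0.18]
off [ 447.3 -288.1   39.1] rot [ -0.1   -0.07 -52.66]
off [ 447.2 -287.9  149.1] rot [ -0.1   -0.07 -52.66]
```

>>> play_rows(
  delta_rot=[
    [0,0,-53],
    [0,0,-53],
    [0,0,-53],
    [0,0,-53],
    [0,0,-53],
    [0,0,-53],
    [0,0,-53],
    [0,0,-53],
  ],
  offset=[
    [447,-288,20],
    [447,-288,20],
    [447,-288,20],
    [447,-288,20],
    [447,-288,20],
    [447,-288,20],
    [447,-288,20],
    [447,-288,20],
  ],
  jaw=[85,85,85,85,85,85,85,85],
)

```text
time: 1.1
ee_pos: [0.5317, -0.1399, 0.2202]
orientation: [[0.205, 0.979, -0.0], [0.979, -0.205, 0.0], [-0.0, -0.0, -1.0]]
wrist_force: [0.4, -1.2, -0.1]
gripper_width: 0.0847
finger_force: 0.0
```

```bash
python3 -c "
from h import *
go((.548,-.1137,.2,-.212),(.548,-.1137,.09,-.212))"
```

```text
t 1.10 [ 0.5317 -0.1399  0.2202] w 0.0847 F [ 0.4 -1.2 -0.1] pad 0.0 q [-0.46  0.45  1.64 -0.    1.05 -0.25]
off [29.  10.6 20.2] rot [-0.01  0.    0.34]
off [ 29.   10.6 130.2] rot [-0.01  0.    0.34]
```

>>> play_rows(
  delta_rot=[
    [0,0,0],
    [0,0,0],
    [0,0,0],
    [0,0,0],
  ],
  offset=[
    [27,11,20],
    [27,11,20],
    [27,11,50],
    [27,11,50],
  ],
  jaw=[85,85,85,85],
)

```text
time: 1.6
ee_pos: [0.5452, -0.118, 0.169]
orientation: [[0.206, 0.979, -0.005], [0.979, -0.206, 0.002], [0.001, -0.005, -1.0]]
wrist_force: [-0.8, -0.3, 0.7]
gripper_width: 0.0849
finger_force: 0.0
```

```bash
python3 -c "
from h import *
go((.548,-.1137,.2,-.212),(.548,-.1137,.09,-.212))
import cv2
i=cv2.cvtColor(imaging.camera('side'),cv2.COLOR_RGB2BGR)
cv2.imwrite('pics/s1.png',cv2.resize(i[20:220,200:400],None,fx=3,fy=3))"
```

```text
t 1.60 [ 0.5452 -0.118   0.169 ] w 0.0849 F [-0.8 -0.3  0.7] pad 0.0 q [-0.41  0.53  1.67 -0.    0.95 -0.21]
off [  4.8   1.7 -31. ] rot [-0.3  -0.04  0.29]
off [ 4.7  2.3 79. ] rot [-0.3  -0.04  0.29]
```

View pics/s1.png

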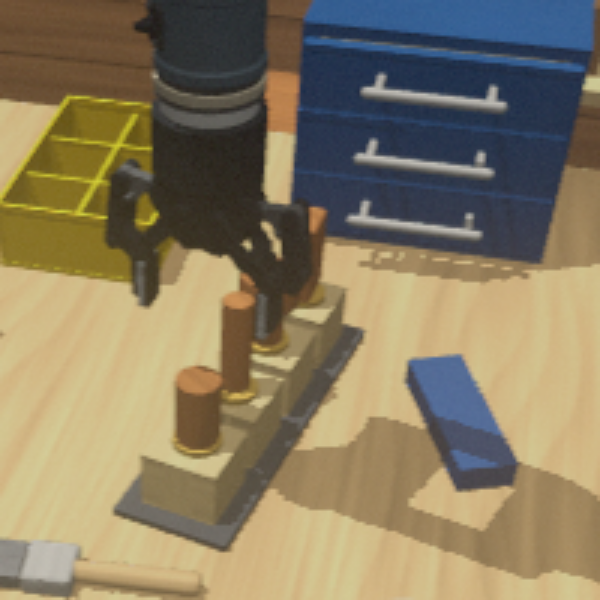

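The open jaws straddle the stub (about (200,410) in the crop), with the fingers along the board's x. Next I descend and grip.

>>> play_rows(
  delta_rot=[
    [0,0,0],
    [0,0,0],
    [0,0,0],
    [0,0,0],
    [0,0,0],
    [0,0,0],
  ],
  offset=[
    [3,1,20],
    [3,1,45],
    [3,1,65],
    [3,1,77],
    [3,1,77],
    [3,1,77],
  ],
  jaw=[85,85,85,85,85,85],
)

```text
time: 2.4
ee_pos: [0.5495, -0.1154, 0.0945]
orientation: [[0.205, 0.979, 0.002], [0.979, -0.205, -0.001], [-0.0, 0.002, -1.0]]
wrist_force: [-0.5, -0.1, 0.3]
gripper_width: 0.0852
finger_force: 0.0
```

```bash
python3 -c "
from h import *
go((.548,-.1137,.09,-.212))"
```

```text
t 2.40 [ 0.5495 -0.1154  0.0945] w 0.0852 F [-0.5 -0.1  0.3] pad 0.0 q [-0.41  0.65  1.71 -0.    0.78 -0.2 ]
off [ 1.3 -1.8  4.5] rot [0.1  0.02 0.33]
```

>>> play_rows(
  delta_rot=[
    [0,0,0],
    [0,0,0],
    [0,0,0],
    [0,0,0],
    [0,0,0],
    [0,0,0],
    [0,0,0],
    [0,0,0],
  ],
  offset=[
    [1.5,-1.5,4],
    [1.5,-1.5,4],
    [1.5,-1.5,4],
    [1.5,-1.5,4],
    [1.5,-1.5,4],
    [1.5,-1.5,4],
    [1.5,-1.5,4],
    [1.5,-1.5,4],
  ],
  jaw=[85,60,30,30,30,30,30,30],
)

```text
time: 3.4
ee_pos: [0.5481, -0.1132, 0.0899]
orientation: [[0.204, 0.979, 0.001], [0.979, -0.204, -0.0], [-0.0, 0.001, -1.0]]
wrist_force: [1.0, -0.3, 5.8]
gripper_width: 0.0347
finger_force: 59.7
```

```bash
python3 -c "
from h import *
go((.548,-.1137,.09,-.212))"
```

```text
t 3.40 [ 0.5481 -0.1132  0.0899] w 0.0347 F [ 1.  -0.3  5.8] pad 59.7 q [-0.4   0.66  1.72  0.    0.77 -0.2 ]
off [-0.5  0.  -0.1] rot [0.06 0.01 0.35]
```

>>> play_rows(
  delta_rot=[
    [0,0,0],
    [0,0,0],
    [0,0,0],
    [0,0,0],
  ],
  offset=[
    [0,0,-15],
    [0,0,-45],
    [0,0,-80],
    [0,0,-80],
  ],
  jaw=[30,30,30,30],
)

```text
time: 3.9
ee_pos: [0.5492, -0.1137, 0.1724]
orientation: [[0.204, 0.979, 0.005], [0.979, -0.204, -0.002], [-0.001, 0.006, -1.0]]
wrist_force: [0.0, 0.4, -0.8]
gripper_width: 0.0351
finger_force: 59.8
```

```bash
python3 -c "
from h import *
go((.4904,.1092,.17,-.281))"
```

```text
t 3.90 [ 0.5492 -0.1137  0.1724] w 0.0351 F [ 0.   0.4 -0.8] pad 59.8 q [-0.4   0.53  1.66 -0.    0.94 -0.2 ]
off [ 206.2 -103.1    1.5] rot [0.33 0.06 4.31]
```

>>> play_rows(
  delta_rot=[
    [0,0,2],
    [0,0,4],
    [0,0,4],
    [0,0,4],
    [0,0,4],
    [0,0,4],
    [0,0,4],
    [0,0,4],
  ],
  offset=[
    [40,-20,0],
    [90,-45,0],
    [140,-70,0],
    [190,-95,0],
    [207,-102.5,0],
    [207,-102.5,0],
    [207,-102.5,0],
    [207,-102.5,0],
  ],
  jaw=[30,30,30,30,30,30,30,30],
)

```text
time: 4.9
ee_pos: [0.4904, 0.1091, 0.1694]
orientation: [[0.274, 0.962, 0.0], [0.962, -0.274, -0.0], [-0.0, 0.0, -1.0]]
wrist_force: [-0.0, -0.2, -1.6]
gripper_width: 0.0346
finger_force: 59.9
```

```bash
python3 -c "
from h import *
go((.4904,.1092,.17,-.281),(.4904,.1092,.094,-.281))"
```

```text
t 4.90 [0.4904 0.1091 0.1694] w 0.0346 F [-0.  -0.2 -1.6] pad 59.9 q [-0.    0.47  1.81 -0.    0.87  0.27]
off [ 0.1 -0.  -0.6] rot [0.02 0.01 0.18]
off [ 0.1 -0.  75.4] rot [0.02 0.01 0.18]
```

>>> play_rows(
  delta_rot=[
    [0,0,0],
    [0,0,0],
    [0,0,0],
    [0,0,0],
    [0,0,0],
  ],
  offset=[
    [0,0,12],
    [0,0,25],
    [0,0,35],
    [0,0,45],
    [0,0,45],
  ],
  jaw=[30,30,30,30,30],
)

```text
time: 5.52
ee_pos: [0.489, 0.1105, 0.1235]
orientation: [[0.272, 0.962, -0.002], [0.962, -0.272, 0.0], [-0.001, -0.002, -1.0]]
wrist_force: [-0.0, -0.2, -0.4]
gripper_width: 0.0345
finger_force: 59.9
```

```bash
python3 -c "
from h import *
go((.4904,.1092,.094,-.281))
import cv2
i=cv2.cvtColor(imaging.camera('side'),cv2.COLOR_RGB2BGR)
cv2.imwrite('pics/s2.png',cv2.resize(i[150:350,160:360],None,fx=3,fy=3))"
```

```text
t 5.53 [0.489  0.1105 0.1235] w 0.0345 F [-0.  -0.2 -0.4] pad 59.9 q [-0.    0.55  1.84  0.    0.75  0.27]
off [-0.9  1.8 29.5] rot [-0.12  0.04  0.3 ]
```

View pics/s2.png

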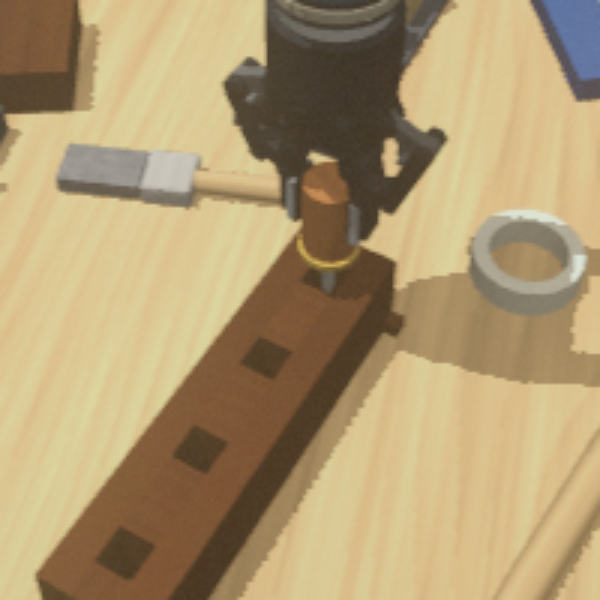

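The stub's blade (about (328,285) in the crop) is going down into the right-end hole. I'll keep lowering.

>>> play_rows(
  delta_rot=[
    [0,0,0],
    [0,0,0],
    [0,0,0],
    [0,0,0],
    [0,0,0],
    [0,0,0],
  ],
  offset=[
    [-0.5,1,10],
    [-0.5,1,20],
    [-0.5,1,27],
    [-0.5,1,29],
    [-0.5,1,29],
    [-0.5,1,29],
  ],
  jaw=[30,30,30,30,30,30],
)

```text
time: 6.32
ee_pos: [0.4907, 0.1097, 0.0957]
orientation: [[0.272, 0.962, 0.001], [0.962, -0.272, 0.0], [0.0, 0.001, -1.0]]
wrist_force: [0.4, 0.5, -0.2]
gripper_width: 0.0351
finger_force: 59.9
```

```bash
python3 -c "
from h import *
go((.4904,.1092,.094,-.281))"
```

```text
t 6.33 [0.4907 0.1097 0.0957] w 0.0351 F [ 0.4  0.5 -0.2] pad 59.9 q [-0.    0.6   1.86  0.    0.68  0.27]
off [-0.6 -0.2  1.7] rot [ 0.03 -0.01  0.3 ]
```

Another 2 mm down until it touches, then open slightly and wide, and retreat.

>>> play_rows(
  delta_rot=[
    [0,0,0],
    [0,0,0],
    [0,0,0],
    [0,0,0],
    [0,0,0],
    [0,0,0],
  ],
  offset=[
    [0,0,1],
    [0,0,2],
    [0,0,2],
    [0,0,2],
    [0,0,2],
    [0,0,2],
  ],
  jaw=[30,30,30,30,85,85],
)

```text
time: 7.08
ee_pos: [0.4905, 0.1097, 0.0934]
orientation: [[0.272, 0.962, -0.0], [0.962, -0.272, -0.0], [-0.0, -0.0, -1.0]]
wrist_force: [0.0, -0.3, -0.9]
gripper_width: 0.0697
finger_force: 0.0
```

>>> play_rows(
  delta_rot=[
    [0,0,0],
    [0,0,0],
    [0,0,0],
    [0,0,0],
    [0,0,0],
    [0,0,0],
    [0,0,0],
  ],
  offset=[
    [0,0,0],
    [0,0,0],
    [0,0,-20],
    [0,0,-60],
    [0,0,-100],
    [0,0,-110],
    [0,0,-110],
  ],
  jaw=[85,85,85,85,85,85,85],
)

```text
time: 7.95
ee_pos: [0.4905, 0.1097, 0.2037]
orientation: [[0.272, 0.962, 0.001], [0.962, -0.272, -0.0], [0.0, 0.001, -1.0]]
wrist_force: [-0.1, 0.3, -0.1]
gripper_width: 0.0853
finger_force: 0.0
```

```bash
python3 -c "
from h import *
go((.534,-.1834,.2,-.212))
import cv2
i=cv2.cvtColor(imaging.camera('side'),cv2.COLOR_RGB2BGR)
cv2.imwrite('pics/s3.png',cv2.resize(i[60:330,180:380],None,fx=2.2,fy=2.2))"
```

```text
t 7.95 [0.4905 0.1097 0.2037] w 0.0853 F [-0.1  0.3 -0.1] pad 0.0 q [-0.    0.41  1.77 -0.    0.95  0.27]
off [-270.2  121.7    3.7] rot [ 0.05 -0.01 -3.66]
```

View pics/s3.png

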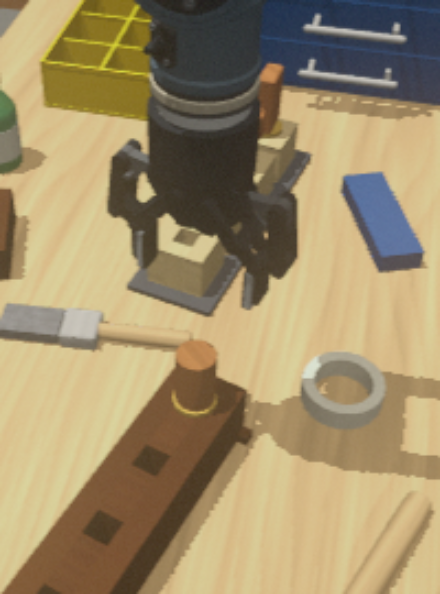

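The stub is seated upright on its collar at about (195,375) in the crop. The slim tool is next.

>>> play_rows(
  delta_rot=[
    [0,0,-2],
    [0,0,-4],
    [0,0,-4],
    [0,0,-4],
    [0,0,-4],
    [0,0,-4],
    [0,0,-4],
    [0,0,-4],
  ],
  offset=[
    [-55,25,0],
    [-110,50,0],
    [-165,74,0],
    [-220,99,2],
    [-270,121.5,4],
    [-270,121.5,4],
    [-270,121.5,4],
    [-270,121.5,4],
  ],
  jaw=[85,85,85,85,85,85,85,85],
)

```text
time: 9.0
ee_pos: [0.5331, -0.1813, 0.1987]
orientation: [[0.203, 0.979, -0.002], [0.979, -0.203, 0.002], [0.001, -0.002, -1.0]]
wrist_force: [0.1, 0.0, -0.9]
gripper_width: 0.0851
finger_force: 0.0
```

```bash
python3 -c "
from h import *
go((.534,-.1834,.103,-.212))"
```

```text
t 9.00 [ 0.5331 -0.1813  0.1987] w 0.0851 F [ 0.1  0.  -0.9] pad 0.0 q [-0.53  0.5   1.63  0.    1.02 -0.32]
off [-1.9  1.6 95.7] rot [-0.14 -0.06  0.44]
```

>>> play_rows(
  delta_rot=[
    [0,0,0],
    [0,0,0],
    [0,0,0],
    [0,0,0],
    [0,0,0],
    [0,0,0],
    [0,0,0],
  ],
  offset=[
    [-1,0.5,25],
    [-1,0.5,50],
    [-1,0.5,75],
    [-1,0.5,90],
    [-1,0.5,95],
    [-1,0.5,95],
    [-1,0.5,95],
  ],
  jaw=[85,85,85,85,85,85,85],
)

```text
time: 9.88
ee_pos: [0.5348, -0.1845, 0.1054]
orientation: [[0.204, 0.979, 0.002], [0.979, -0.204, -0.001], [-0.001, 0.002, -1.0]]
wrist_force: [0.6, 0.2, 1.3]
gripper_width: 0.0853
finger_force: 0.0
```

```bash
python3 -c "
from h import *
go((.534,-.1834,.103,-.212))"
```

```text
t 9.88 [ 0.5348 -0.1845  0.1054] w 0.0853 F [0.6 0.2 1.3] pad 0.0 q [-0.53  0.64  1.7   0.    0.81 -0.32]
off [ 0.9 -1.   2.4] rot [0.1  0.03 0.35]
```

>>> play_rows(
  delta_rot=[
    [0,0,0],
    [0,0,0],
    [0,0,0],
    [0,0,0],
    [0,0,0],
    [0,0,0],
    [0,0,0],
    [0,0,0],
  ],
  offset=[
    [0.5,0,2],
    [0.5,0,2],
    [0.5,0,2],
    [0.5,0,2],
    [0.5,0,2],
    [0.5,0,2],
    [0.5,0,2],
    [0.5,0,2],
  ],
  jaw=[60,40,20,20,20,20,20,20],
)

```text
time: 10.88
ee_pos: [0.5346, -0.1839, 0.1028]
orientation: [[0.205, 0.979, 0.001], [0.979, -0.205, -0.0], [-0.0, 0.001, -1.0]]
wrist_force: [1.3, 1.3, 4.9]
gripper_width: 0.0248
finger_force: 58.8
```

```bash
python3 -c "
from h import *
go((.534,-.1834,.103,-.212))"
```

```text
t 10.88 [ 0.5346 -0.1839  0.1028] w 0.0248 F [1.3 1.3 4.9] pad 58.8 q [-0.53  0.64  1.7  -0.    0.8  -0.32]
off [ 0.4 -0.7 -0.2] rot [0.04 0.02 0.35]
```

>>> play_rows(
  delta_rot=[
    [0,0,0],
    [0,0,0],
    [0,0,0],
    [0,0,0],
    [0,0,0],
  ],
  offset=[
    [0,0,-15],
    [0,0,-50],
    [0,0,-95],
    [0,0,-132],
    [0,0,-132],
  ],
  jaw=[20,20,20,20,20],
)

```text
time: 11.5
ee_pos: [0.5358, -0.1844, 0.2378]
orientation: [[0.204, 0.979, 0.006], [0.979, -0.204, -0.003], [-0.002, 0.007, -1.0]]
wrist_force: [-0.6, 0.3, -2.0]
gripper_width: 0.0247
finger_force: 59.1
```

```bash
python3 -c "
from h import *
go((.5112,.1813,.235,-.281))"
```

```text
t 11.50 [ 0.5358 -0.1844  0.2378] w 0.0247 F [-0.6  0.3 -2. ] pad 59.1 q [-0.53  0.45  1.59  0.    1.1  -0.32]
off [353.  -98.8   1.4] rot [0.38 0.11 4.31]
```

>>> play_rows(
  delta_rot=[
    [0,0,2],
    [0,0,4],
    [0,0,4],
    [0,0,4],
    [0,0,4],
    [0,0,4],
    [0,0,4],
    [0,0,4],
  ],
  offset=[
    [50,-14,0],
    [105,-29,0],
    [160,-45,0],
    [215,-60,0],
    [270,-76,0],
    [320,-90,0],
    [352.5,-98,0],
    [352.5,-98,0],
  ],
  jaw=[20,20,20,20,20,20,20,20],
)

```text
time: 12.5
ee_pos: [0.5085, 0.1834, 0.2329]
orientation: [[0.268, 0.963, -0.004], [0.963, -0.268, -0.0], [-0.001, -0.004, -1.0]]
wrist_force: [0.1, -0.4, -0.9]
gripper_width: 0.0249
finger_force: 59.1
```

>>> play_rows(
  delta_rot=[
    [0,0,0],
    [0,0,0],
  ],
  offset=[
    [0,0,0],
    [0,0,0],
  ],
  jaw=[20,20],
)

```text
time: 12.75
ee_pos: [0.5102, 0.1802, 0.2339]
orientation: [[0.274, 0.962, -0.001], [0.962, -0.274, -0.0], [-0.001, -0.001, -1.0]]
wrist_force: [-0.1, -0.7, -1.8]
gripper_width: 0.0243
finger_force: 59.1
```

```bash
python3 -c "
from h import *
go((.5112,.1813,.107,-.281))"
```

```text
t 12.75 [0.5102 0.1802 0.2339] w 0.0243 F [-0.1 -0.7 -1.8] pad 59.1 q [ 0.13  0.42  1.65 -0.    1.07  0.41]
off [  1.4   0.8 126.9] rot [-0.07  0.05  0.21]
```

>>> play_rows(
  delta_rot=[
    [0,0,0],
    [0,0,0],
    [0,0,0],
    [0,0,0],
    [0,0,0],
    [0,0,0],
    [0,0,0],
    [0,0,0],
  ],
  offset=[
    [1,1,20],
    [1,1,45],
    [1,1,65],
    [1,1,75],
    [1,1,85],
    [1,1,95],
    [1,1,105],
    [1,1,115],
  ],
  jaw=[20,20,20,20,20,20,20,20],
)

```text
time: 13.75
ee_pos: [0.5118, 0.1821, 0.1191]
orientation: [[0.272, 0.962, 0.0], [0.962, -0.272, 0.0], [0.0, 0.0, -1.0]]
wrist_force: [1.0, 1.2, -2.0]
gripper_width: 0.0249
finger_force: 59.1
```

```bash
python3 -c "
from h import *
go((.5112,.1813,.107,-.281))"
```

```text
t 13.75 [0.5118 0.1821 0.1191] w 0.0249 F [ 1.   1.2 -2. ] pad 59.1 q [0.14 0.59 1.74 0.   0.8  0.41]
off [-0.9 -0.4 12.1] rot [ 0.02 -0.01  0.3 ]
```

>>> play_rows(
  delta_rot=[
    [0,0,0],
    [0,0,0],
    [0,0,0],
    [0,0,0],
    [0,0,0],
    [0,0,0],
    [0,0,0],
    [0,0,0],
  ],
  offset=[
    [-0.5,0,5],
    [-0.5,0,10],
    [-0.5,0,12],
    [-0.5,0,12.5],
    [-0.5,0,12.5],
    [-0.5,0,12.5],
    [-0.5,0,12.5],
    [-0.5,0,12.5],
  ],
  jaw=[20,20,20,20,20,20,85,85],
)

```text
time: 14.75
ee_pos: [0.5118, 0.1816, 0.1073]
orientation: [[0.272, 0.962, 0.001], [0.962, -0.272, 0.0], [0.0, 0.001, -1.0]]
wrist_force: [0.3, -0.3, 0.5]
gripper_width: 0.0599
finger_force: 0.0
```

>>> play_rows(
  delta_rot=[
    [0,0,0],
    [0,0,0],
    [0,0,0],
    [0,0,0],
    [0,0,0],
    [0,0,0],
    [0,0,0],
  ],
  offset=[
    [0,0,0],
    [0,0,0],
    [0,0,-20],
    [0,0,-60],
    [0,0,-100],
    [0,0,-110],
    [0,0,-110],
  ],
  jaw=[85,85,85,85,85,85,85],
)

```text
time: 15.62
ee_pos: [0.5115, 0.1816, 0.2172]
orientation: [[0.272, 0.962, 0.001], [0.962, -0.272, 0.0], [0.0, 0.001, -1.0]]
wrist_force: [-0.4, -0.3, -0.5]
gripper_width: 0.0849
finger_force: 0.0
```

```bash
python3 -c "
from h import *
go((.5212,-.2545,.2,-.212))
import cv2
i=cv2.cvtColor(imaging.camera('side'),cv2.COLOR_RGB2BGR)
cv2.imwrite('pics/s4.png',cv2.resize(i[60:330,180:380],None,fx=2.2,fy=2.2))"
```

```text
t 15.62 [0.5115 0.1816 0.2172] w 0.0849 F [-0.4 -0.3 -0.5] pad 0.0 q [ 0.14  0.45  1.66 -0.    1.03  0.41]
off [-416.9  128.1   17.2] rot [ 0.04 -0.02 -3.65]
```

View pics/s4.png

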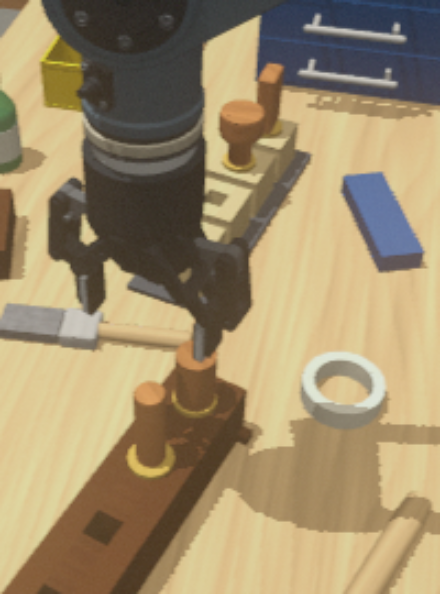

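The slim tool is seated at about (151,430) in the crop, beside the stub. The mushroom is next.

>>> play_rows(
  delta_rot=[
    [0,0,-2],
    [0,0,-4],
    [0,0,-4],
    [0,0,-4],
    [0,0,-4],
    [0,0,-4],
    [0,0,-4],
    [0,0,-4],
  ],
  offset=[
    [-57,17,0],
    [-114,35,0],
    [-171,52,0],
    [-228,70,0],
    [-285,87,0],
    [-342,105,5],
    [-395,121,15],
    [-417,128,17],
  ],
  jaw=[85,85,85,85,85,85,85,85],
)

```text
time: 16.68
ee_pos: [0.5199, -0.257, 0.1973]
orientation: [[0.208, 0.978, -0.003], [0.978, -0.208, 0.002], [0.002, -0.004, -1.0]]
wrist_force: [-1.2, 0.4, 0.7]
gripper_width: 0.085
finger_force: 0.0
```

>>> play_rows(
  delta_rot=[
    [0,0,0],
    [0,0,0],
  ],
  offset=[
    [0,0,0],
    [0,0,0],
  ],
  jaw=[85,85],
)

```text
time: 16.92
ee_pos: [0.5206, -0.2526, 0.1994]
orientation: [[0.204, 0.979, -0.002], [0.979, -0.203, 0.002], [0.002, -0.002, -1.0]]
wrist_force: [-0.1, 0.3, 0.7]
gripper_width: 0.0844
finger_force: 0.0
```

```bash
python3 -c "
from h import *
go((.5212,-.255,.098,-.212))"
```

```text
t 16.93 [ 0.5206 -0.2526  0.1994] w 0.0844 F [-0.1  0.3  0.7] pad 0.0 q [-0.65  0.52  1.59  0.    1.04 -0.44]
off [ -2.5   1.3 101.3] rot [-0.13 -0.1   0.4 ]
```

>>> play_rows(
  delta_rot=[
    [0,0,0],
    [0,0,0],
    [0,0,0],
    [0,0,0],
    [0,0,0],
    [0,0,0],
    [0,0,0],
    [0,0,0],
  ],
  offset=[
    [-1.5,0.5,25],
    [-1.5,0.5,50],
    [-1.5,0.5,75],
    [-1.5,0.5,93],
    [-1.5,0.5,101.5],
    [-1.5,0.5,101.5],
    [-1.5,0.5,101.5],
    [-1.5,0.5,101.5],
  ],
  jaw=[85,85,85,85,85,85,85,85],
)

```text
time: 17.92
ee_pos: [0.5218, -0.2563, 0.0994]
orientation: [[0.204, 0.979, 0.001], [0.979, -0.204, -0.001], [-0.001, 0.001, -1.0]]
wrist_force: [-0.3, 0.5, -0.6]
gripper_width: 0.0847
finger_force: 0.0
```

```bash
python3 -c "
from h import *
go((.5212,-.255,.098,-.212))"
```

```text
t 17.93 [ 0.5218 -0.2563  0.0994] w 0.0847 F [-0.3  0.5 -0.6] pad 0.0 q [-0.65  0.66  1.66  0.    0.82 -0.44]
off [ 1.1 -0.9  1.4] rot [0.09 0.04 0.35]
```

>>> play_rows(
  delta_rot=[
    [0,0,0],
    [0,0,0],
    [0,0,0],
    [0,0,0],
    [0,0,0],
    [0,0,0],
    [0,0,0],
  ],
  offset=[
    [1,-0.5,1],
    [1,-0.5,1],
    [1,-0.5,1],
    [1,-0.5,1],
    [1,-0.5,1],
    [1,-0.5,1],
    [1,-0.5,1],
  ],
  jaw=[70,55,44,44,44,44,44],
)

```text
time: 18.8
ee_pos: [0.5213, -0.2553, 0.0979]
orientation: [[0.204, 0.979, 0.001], [0.979, -0.204, -0.001], [-0.0, 0.001, -1.0]]
wrist_force: [0.1, 0.1, 5.2]
gripper_width: 0.0512
finger_force: 62.3
```

```bash
python3 -c "
from h import *
go((.5212,-.255,.098,-.212))"
```

```text
t 18.80 [ 0.5213 -0.2553  0.0979] w 0.0512 F [0.1 0.1 5.2] pad 62.3 q [-0.65  0.66  1.66 -0.    0.82 -0.44]
off [ 0.3 -0.1 -0.1] rot [0.04 0.02 0.35]
```

>>> play_rows(
  delta_rot=[
    [0,0,0],
    [0,0,0],
    [0,0,0],
    [0,0,0],
    [0,0,0],
    [0,0,0],
  ],
  offset=[
    [0,0,-15],
    [0,0,-50],
    [0,0,-95],
    [0,0,-140],
    [0,0,-152],
    [0,0,-152],
  ],
  jaw=[44,44,44,44,44,44],
)

```text
time: 19.55
ee_pos: [0.5208, -0.2549, 0.2497]
orientation: [[0.205, 0.979, 0.0], [0.979, -0.205, -0.0], [-0.0, 0.0, -1.0]]
wrist_force: [-0.8, -0.6, -1.4]
gripper_width: 0.0508
finger_force: 62.7
```

```bash
python3 -c "
from h import *
go((.532,.2533,.25,-.281))"
```

```text
t 19.55 [ 0.5208 -0.2549  0.2497] w 0.0508 F [-0.8 -0.6 -1.4] pad 62.7 q [-0.65  0.45  1.54  0.    1.15 -0.44]
off [ 4.997e+02 -9.300e+01 -4.000e-01] rot [0.02 0.01 4.3 ]
```

>>> play_rows(
  delta_rot=[
    [0,0,2],
    [0,0,4],
    [0,0,4],
    [0,0,4],
    [0,0,4],
    [0,0,4],
    [0,0,4],
    [0,0,4],
  ],
  offset=[
    [50,-9,0],
    [108,-20,0],
    [166,-31,0],
    [224,-42,0],
    [282,-52.5,0],
    [340,-63,0],
    [398,-74,0],
    [450,-83.5,0],
  ],
  jaw=[44,44,44,44,44,44,44,44],
)

```text
time: 20.55
ee_pos: [0.5295, 0.2044, 0.2468]
orientation: [[0.272, 0.962, -0.005], [0.962, -0.272, -0.001], [-0.002, -0.005, -1.0]]
wrist_force: [0.9, 0.4, -0.7]
gripper_width: 0.0508
finger_force: 62.7
```

```bash
python3 -c "
from h import *
go((.532,.2533,.25,-.281))"
```

```text
t 20.55 [0.5295 0.2044 0.2468] w 0.0508 F [ 0.9  0.4 -0.7] pad 62.7 q [0.17 0.44 1.57 0.   1.14 0.45]
off [ 47.8 -10.9  -3.3] rot [-0.27  0.13  0.33]
```

>>> play_rows(
  delta_rot=[
    [0,0,0],
    [0,0,0],
    [0,0,0],
    [0,0,0],
  ],
  offset=[
    [35,-9,0],
    [48.5,-12.5,0],
    [48.5,-12.5,0],
    [48.5,-12.5,0],
  ],
  jaw=[44,44,44,44],
)

```text
time: 21.05
ee_pos: [0.5323, 0.2511, 0.2487]
orientation: [[0.274, 0.962, -0.002], [0.962, -0.274, -0.001], [-0.002, -0.001, -1.0]]
wrist_force: [-0.2, -1.0, -0.8]
gripper_width: 0.0507
finger_force: 62.7
```

```bash
python3 -c "
from h import *
go((.532,.2533,.102,-.281))"
```

```text
t 21.05 [0.5323 0.2511 0.2487] w 0.0507 F [-0.2 -1.  -0.8] pad 62.7 q [ 0.25  0.47  1.51 -0.    1.16  0.53]
off [  2.2  -0.6 146.7] rot [-0.08  0.09  0.23]
```

>>> play_rows(
  delta_rot=[
    [0,0,0],
    [0,0,0],
    [0,0,0],
    [0,0,0],
    [0,0,0],
    [0,0,0],
    [0,0,0],
    [0,0,0],
  ],
  offset=[
    [1.5,0,25],
    [1.5,0,55],
    [1.5,0,80],
    [1.5,0,95],
    [1.5,0,105],
    [1.5,0,115],
    [1.5,0,125],
    [1.5,0,135],
  ],
  jaw=[44,44,44,44,44,44,44,44],
)

```text
time: 22.05
ee_pos: [0.5332, 0.2542, 0.1143]
orientation: [[0.272, 0.962, 0.001], [0.962, -0.272, 0.0], [0.0, 0.001, -1.0]]
wrist_force: [0.6, -0.7, -1.1]
gripper_width: 0.0508
finger_force: 62.7
```

```bash
python3 -c "
from h import *
go((.532,.2533,.102,-.281))"
```

```text
t 22.05 [0.5332 0.2542 0.1143] w 0.0508 F [ 0.6 -0.7 -1.1] pad 62.7 q [ 0.26  0.65  1.63 -0.    0.87  0.53]
off [-1.2 -0.9 12.3] rot [ 0.04 -0.02  0.31]
```

>>> play_rows(
  delta_rot=[
    [0,0,0],
    [0,0,0],
    [0,0,0],
    [0,0,0],
    [0,0,0],
    [0,0,0],
    [0,0,0],
    [0,0,0],
  ],
  offset=[
    [-0.5,-0.5,5],
    [-0.5,-0.5,10],
    [-0.5,-0.5,12],
    [-0.5,-0.5,12.5],
    [-0.5,-0.5,12.5],
    [-0.5,-0.5,12.5],
    [-0.5,-0.5,12.5],
    [-0.5,-0.5,12.5],
  ],
  jaw=[44,44,44,44,44,44,85,85],
)

```text
time: 23.05
ee_pos: [0.5326, 0.2538, 0.1024]
orientation: [[0.272, 0.962, 0.001], [0.962, -0.272, 0.0], [0.0, 0.001, -1.0]]
wrist_force: [0.1, 0.6, 0.4]
gripper_width: 0.084
finger_force: 0.0
```

>>> play_rows(
  delta_rot=[
    [0,0,0],
    [0,0,0],
    [0,0,0],
    [0,0,0],
    [0,0,0],
    [0,0,0],
    [0,0,0],
  ],
  offset=[
    [0,0,0],
    [0,0,0],
    [0,0,-20],
    [0,0,-60],
    [0,0,-100],
    [0,0,-115],
    [0,0,-115],
  ],
  jaw=[85,85,85,85,85,85,85],
)

```text
time: 23.92
ee_pos: [0.5326, 0.2538, 0.2177]
orientation: [[0.272, 0.962, 0.002], [0.962, -0.272, 0.0], [0.001, 0.002, -1.0]]
wrist_force: [-0.4, 0.3, 0.5]
gripper_width: 0.085
finger_force: 0.0
```

```bash
python3 -c "
from h import *
go((.502,-.332,.2,-.075))
import cv2
i=cv2.cvtColor(imaging.camera('side'),cv2.COLOR_RGB2BGR)
j=cv2.cvtColor(imaging.camera('top'),cv2.COLOR_RGB2BGR)
a=cv2.resize(i[60:340,170:380],None,fx=2,fy=2)
b=cv2.resize(j[185:235,390:450],None,fx=5,fy=5,interpolation=cv2.INTER_CUBIC)
o=np.zeros((560,725,3),np.uint8);o[:,:420]=a;o[:250,425:]=b
cv2.imwrite('pics/s5.png',o)"
```

```text
t 23.93 [0.5326 0.2538 0.2177] w 0.0850 F [-0.4  0.3  0.5] pad 0.0 q [0.26 0.51 1.55 0.   1.09 0.53]
off [-572.   130.    17.3] rot [  0.09  -0.04 -11.5 ]
```

View pics/s5.png

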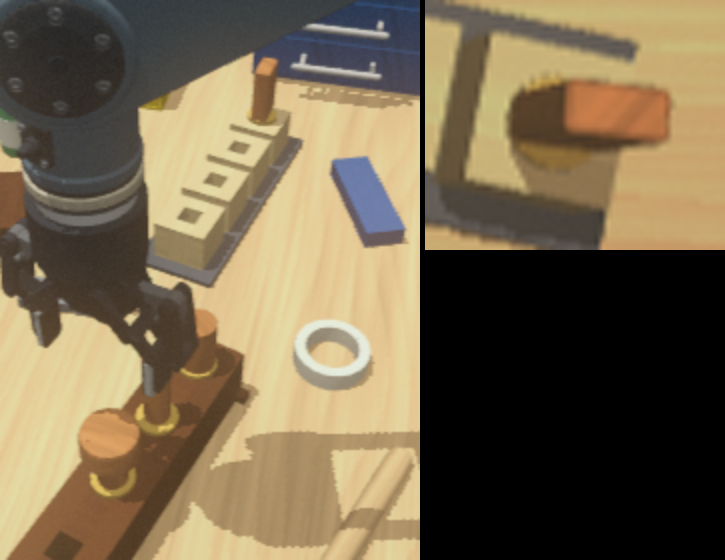

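The mushroom is seated at about (110,450). The flat tool's long side is turned about −0.07 rad, so I'll grip across it at that yaw.

>>> play_rows(
  delta_rot=[
    [0,0,-2],
    [0,0,-5],
    [0,0,-8],
    [0,0,-11],
    [0,0,-12],
    [0,0,-12],
    [0,0,-12],
    [0,0,-12],
  ],
  offset=[
    [-57,13,0],
    [-114,26,0],
    [-171,39,0],
    [-228,52,0],
    [-285,65,0],
    [-342,78,0],
    [-399,91,0],
    [-456,104,0],
  ],
  jaw=[85,85,85,85,85,85,85,85],
)

```text
time: 25.02
ee_pos: [0.507, -0.2147, 0.215]
orientation: [[0.067, 0.998, -0.003], [0.998, -0.067, 0.002], [0.002, -0.003, -1.0]]
wrist_force: [0.7, 0.0, 0.5]
gripper_width: 0.085
finger_force: 0.0
```

```bash
python3 -c "
from h import *
go((.502,-.332,.2,-.07))"
```

```text
t 25.02 [ 0.507  -0.2147  0.215 ] w 0.0850 F [0.7 0.  0.5] pad 0.0 q [-0.6   0.46  1.64  0.    1.04 -0.54]
off [-117.4    2.9   14.7] rot [-0.19 -0.13  0.19]
```

>>> play_rows(
  delta_rot=[
    [0,0,0],
    [0,0,0],
    [0,0,0],
    [0,0,0],
    [0,0,0],
  ],
  offset=[
    [-50,1,5],
    [-100,2,15],
    [-118.5,2,17],
    [-118.5,2,17],
    [-118.5,2,17],
  ],
  jaw=[85,85,85,85,85],
)

```text
time: 25.65
ee_pos: [0.5021, -0.3298, 0.1995]
orientation: [[0.065, 0.998, -0.001], [0.998, -0.065, 0.002], [0.002, -0.002, -1.0]]
wrist_force: [-0.2, -0.3, -0.1]
gripper_width: 0.0854
finger_force: 0.0
```

```bash
python3 -c "
from h import *
go((.502,-.332,.101,-.07))"
```

```text
t 25.65 [ 0.5021 -0.3298  0.1995] w 0.0854 F [-0.2 -0.3 -0.1] pad 0.0 q [-0.77  0.54  1.53  0.    1.07 -0.7 ]
off [-2.4  0.2 98.5] rot [-0.09 -0.12  0.27]
```

>>> play_rows(
  delta_rot=[
    [0,0,0],
    [0,0,0],
    [0,0,0],
    [0,0,0],
    [0,0,0],
    [0,0,0],
    [0,0,0],
    [0,0,0],
  ],
  offset=[
    [-1,0,25],
    [-1,0,50],
    [-1,0,75],
    [-1,0,93],
    [-1,0,98.5],
    [-1,0,98.5],
    [-1,0,98.5],
    [-1,0,98.5],
  ],
  jaw=[85,85,85,85,85,85,85,85],
)

```text
time: 26.65
ee_pos: [0.5026, -0.3332, 0.1023]
orientation: [[0.066, 0.998, 0.001], [0.998, -0.066, -0.001], [-0.001, 0.001, -1.0]]
wrist_force: [-0.1, -0.4, 0.4]
gripper_width: 0.0852
finger_force: 0.0
```

```bash
python3 -c "
from h import *
go((.502,-.332,.101,-.07))"
```

```text
t 26.65 [ 0.5026 -0.3332  0.1023] w 0.0852 F [-0.1 -0.4  0.4] pad 0.0 q [-0.77  0.68  1.6   0.    0.86 -0.7 ]
off [ 1.1 -0.7  1.3] rot [0.07 0.06 0.2 ]
```

>>> play_rows(
  delta_rot=[
    [0,0,0],
    [0,0,0],
    [0,0,0],
    [0,0,0],
    [0,0,0],
    [0,0,0],
    [0,0,0],
    [0,0,0],
  ],
  offset=[
    [1,-0.5,1],
    [1,-0.5,1],
    [1,-0.5,1],
    [1,-0.5,1],
    [1,-0.5,1],
    [1,-0.5,1],
    [1,-0.5,1],
    [1,-0.5,1],
  ],
  jaw=[60,40,16,16,16,16,16,16],
)

```text
time: 27.65
ee_pos: [0.5019, -0.3318, 0.1006]
orientation: [[0.066, 0.998, 0.0], [0.998, -0.066, -0.0], [-0.0, 0.0, -1.0]]
wrist_force: [-0.3, 0.9, 2.0]
gripper_width: 0.0217
finger_force: 58.7
```

```bash
python3 -c "
from h import *
go((.502,-.332,.101,-.07))"
```

```text
t 27.65 [ 0.5019 -0.3318  0.1006] w 0.0217 F [-0.3  0.9  2. ] pad 58.7 q [-0.77  0.68  1.6   0.    0.86 -0.7 ]
off [-0.2  0.1 -0.4] rot [0.01 0.   0.2 ]
```

>>> play_rows(
  delta_rot=[
    [0,0,0],
    [0,0,0],
    [0,0,0],
    [0,0,0],
    [0,0,0],
    [0,0,0],
  ],
  offset=[
    [0,0,-15],
    [0,0,-50],
    [0,0,-95],
    [0,0,-140],
    [0,0,-154],
    [0,0,-154],
  ],
  jaw=[16,16,16,16,16,16],
)

```text
time: 28.4
ee_pos: [0.502, -0.3318, 0.2554]
orientation: [[0.066, 0.998, 0.001], [0.998, -0.066, -0.001], [-0.001, 0.001, -1.0]]
wrist_force: [-0.5, -0.6, -0.9]
gripper_width: 0.0219
finger_force: 58.7
```

```bash
python3 -c "
from h import *
go((.5528,.3254,.255,-.281))"
```

```text
t 28.40 [ 0.502  -0.3318  0.2554] w 0.0219 F [-0.5 -0.6 -0.9] pad 58.7 q [-0.77  0.48  1.48  0.    1.19 -0.7 ]
off [ 6.591e+02  7.100e+00 -4.000e-01] rot [ 0.09  0.06 12.3 ]
```

>>> play_rows(
  delta_rot=[
    [0,0,2],
    [0,0,4],
    [0,0,6],
    [0,0,8],
    [0,0,10],
    [0,0,12],
    [0,0,12],
    [0,0,12],
  ],
  offset=[
    [50,0,0],
    [106,1,0],
    [162,2,0],
    [218,2,0],
    [274,3,0],
    [330,3.5,0],
    [386,4,0],
    [442,5,0],
  ],
  jaw=[16,16,16,16,16,16,16,16],
)

```text
time: 29.4
ee_pos: [0.5346, 0.1107, 0.2521]
orientation: [[0.272, 0.962, -0.005], [0.962, -0.272, -0.0], [-0.001, -0.005, -1.0]]
wrist_force: [0.9, 0.2, -0.7]
gripper_width: 0.0211
finger_force: 58.7
```

```bash
python3 -c "
from h import *
go((.5528,.3254,.255,-.281))"
```

```text
t 29.40 [0.5346 0.1107 0.2521] w 0.0211 F [ 0.9  0.2 -0.7] pad 58.7 q [-0.    0.41  1.61 -0.    1.13  0.28]
off [211.5 -41.   -3. ] rot [-0.26  0.08  0.29]
```

>>> play_rows(
  delta_rot=[
    [0,0,0],
    [0,0,0],
    [0,0,0],
    [0,0,0],
    [0,0,0],
    [0,0,0],
    [0,0,0],
  ],
  offset=[
    [55,-11,0],
    [110,-22,0],
    [160,-32,0],
    [195,-39,0],
    [212.5,-42,0],
    [212.5,-42,0],
    [212.5,-42,0],
  ],
  jaw=[16,16,16,16,16,16,16],
)

```text
time: 30.28
ee_pos: [0.5533, 0.3233, 0.2538]
orientation: [[0.273, 0.962, -0.002], [0.962, -0.273, -0.001], [-0.002, -0.001, -1.0]]
wrist_force: [-0.1, 0.0, -0.3]
gripper_width: 0.0214
finger_force: 58.7
```

```bash
python3 -c "
from h import *
go((.5528,.3254,.1046,-.281))"
```

```text
t 30.27 [0.5533 0.3233 0.2538] w 0.0214 F [-0.1  0.  -0.3] pad 58.7 q [ 0.36  0.54  1.37 -0.    1.24  0.63]
off [  2.1  -0.9 149.2] rot [-0.07  0.1   0.23]
```

>>> play_rows(
  delta_rot=[
    [0,0,0],
    [0,0,0],
    [0,0,0],
    [0,0,0],
    [0,0,0],
    [0,0,0],
    [0,0,0],
    [0,0,0],
  ],
  offset=[
    [1,-0.5,25],
    [1,-0.5,55],
    [1,-0.5,80],
    [1,-0.5,97],
    [1,-0.5,107],
    [1,-0.5,117],
    [1,-0.5,127],
    [1,-0.5,137],
  ],
  jaw=[16,16,16,16,16,16,16,16],
)

```text
time: 31.28
ee_pos: [0.5536, 0.3262, 0.1173]
orientation: [[0.272, 0.962, 0.001], [0.962, -0.272, 0.0], [0.001, 0.001, -1.0]]
wrist_force: [-0.3, 0.7, -0.9]
gripper_width: 0.0213
finger_force: 58.7
```

```bash
python3 -c "
from h import *
go((.5528,.3254,.1046,-.281))"
```

```text
t 31.27 [0.5536 0.3262 0.1173] w 0.0213 F [-0.3  0.7 -0.9] pad 58.7 q [0.36 0.7  1.49 0.   0.96 0.63]
off [-1.  -0.6 12.7] rot [ 0.04 -0.03  0.31]
```

>>> play_rows(
  delta_rot=[
    [0,0,0],
    [0,0,0],
    [0,0,0],
    [0,0,0],
    [0,0,0],
    [0,0,0],
    [0,0,0],
    [0,0,0],
  ],
  offset=[
    [-0.5,-0.5,5],
    [-0.5,-0.5,10],
    [-0.5,-0.5,12.5],
    [-0.5,-0.5,13],
    [-0.5,-0.5,13],
    [-0.5,-0.5,13],
    [-0.5,-0.5,13],
    [-0.5,-0.5,13],
  ],
  jaw=[16,16,16,16,16,16,85,85],
)

```text
time: 32.28
ee_pos: [0.5529, 0.3257, 0.1047]
orientation: [[0.272, 0.962, 0.0], [0.962, -0.272, 0.0], [0.0, 0.0, -1.0]]
wrist_force: [0.4, 0.1, 0.4]
gripper_width: 0.0567
finger_force: 0.0
```

>>> play_rows(
  delta_rot=[
    [0,0,0],
    [0,0,0],
    [0,0,0],
    [0,0,0],
    [0,0,0],
    [0,0,0],
    [0,0,0],
  ],
  offset=[
    [0,0,0],
    [0,0,0],
    [0,0,-20],
    [0,0,-60],
    [0,0,-100],
    [0,0,-115],
    [0,0,-115],
  ],
  jaw=[85,85,85,85,85,85,85],
)

```text
time: 33.15
ee_pos: [0.5531, 0.3257, 0.2202]
orientation: [[0.272, 0.962, 0.002], [0.962, -0.272, 0.001], [0.001, 0.001, -1.0]]
wrist_force: [-0.3, 0.0, -0.5]
gripper_width: 0.0851
finger_force: 0.0
```

>>> play_rows(
  delta_rot=[
    [0,0,0],
    [0,0,0],
    [0,0,0],
    [0,0,0],
    [0,0,0],
    [0,0,0],
    [0,0,0],
    [0,0,0],
  ],
  offset=[
    [-50,0,0],
    [-100,10,0],
    [-150,15,0],
    [-200,20,0],
    [-250,25,0],
    [-300,30,0],
    [-350,30,0],
    [-380,30,0],
  ],
  jaw=[85,85,85,85,85,85,85,85],
)

```text
time: 34.15
ee_pos: [0.4761, -0.0498, 0.2176]
orientation: [[0.274, 0.962, -0.004], [0.962, -0.274, 0.001], [0.0, -0.004, -1.0]]
wrist_force: [0.3, 0.2, -1.2]
gripper_width: 0.085
finger_force: 0.0
```

```bash
python3 -c "
from h import *
go()
import cv2
i=cv2.cvtColor(imaging.camera('side'),cv2.COLOR_RGB2BGR)
cv2.imwrite('pics/s6.png',cv2.resize(i[180:384,150:350],None,fx=2.9,fy=2.9))"
```

```text
t 34.15 [ 0.4761 -0.0498  0.2176] w 0.0850 F [ 0.3  0.2 -1.2] pad 0.0 q [-0.34  0.37  1.81 -0.    0.97 -0.06]
```

View pics/s6.png

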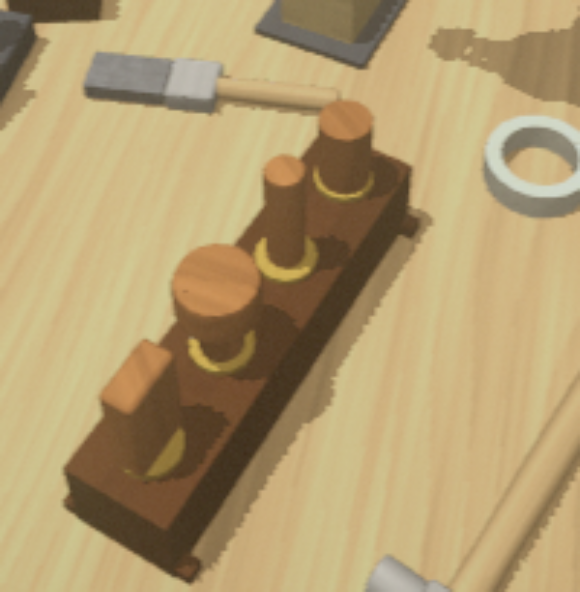

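The picture shows all four upright and seated: flat (140,410), mushroom (217,300), slim (286,215) and stub (345,150), which is the reverse order. The arm is clear of everything, so I'll hand in.

```bash
python3 -c "
from plant import ticket
print(ticket.job_done())"
```

```text
the job is handed in; nothing more can be done
None
```

All four carving tools hang upright and home on their collars in the rack in reverse order (left to right: flat, mushroom, slim, stub), and the job was handed in at about 34 s; no verdict came back.

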